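# Reagent row in order of height

## Robot

A 7-joint arm with a two-finger parallel gripper is mounted at the origin on a cart in front of the work surface, level with it; the furniture and walls round the work are solid. World frame = base frame: x ahead of the robot, y to its left, z up, the work surface at z = 0. Lengths are in m, angles in rad, forces in N, time in s.
With the tool pointing down it reaches from about 0.425 to 0.875 m from the base axis. Payload 4.7 kg.
Tool frame: the origin (TCP) lies on the centre line of the jaws, within the pads' length; the fingertips stand 22 mm ahead of it and the grasp point (between the pads) lies 3 mm ahead of it; z points along the fingers, y is the direction in which the jaws open and shut (so a half turn about z gives the same grasp; the last joint's range is limited). The gripper opens to 87 mm and grips with 3 to 60 N. Pads are 19 mm wide; open, the fingers measure 117 mm over their backs; the gripper's body (75 mm by 190 mm) begins 51 mm behind the grasp point.
Start: joints at [1.207, 0.321, -0.07, 1.45, 0.023, 1.371, -0.057], TCP at [0.24, -0.604, 0.245] pointing down, gripper open.
Joint ranges: [-2.86, 2.86], [-0.3, 2.09], [-1.38, 1.24], [0.06, 2.45], [-1.56, 4.7], [0.09, 2.05], [-2.69, 2.69]. Speed limits (rad/s): [2.57, 2.57, 3.14, 3.14, 3.14, 3.14, 3.14].

## Interface

Orientations are given as a rotation vector (axis times angle).
In Python, from bench import ctrl, imaging, close_job, finder gives the robot as it stands. The module is installed in compiled form; this text tells all that it offers.
- The arm moves only by the shell command python3 -m jog 'ROWS' [FORCE]. ROWS is JSON, a list that holds one entry, the list of rows, each a list of 7 numbers: the shift along the tool's x, y, z in cm, then the turn, a rotation vector about the tool's x, y, z in degrees, then the finger opening in cm, from 0 to 8.7. In form: [[[dx, dy, dz, ax, ay, az, claw], ...]]. A call has 1 to 12 rows; each row shifts and turns the commanded pose from where the row before left it, along the tool's axes as they then stand; what a row does not reach is not made up. A row lasts 1/10 s, in which the tool goes at most 50 mm and 8.59 degrees, less where a joint would pass 70% of its speed; a pose out of reach is approached as far as the arm can. A call is refused whole if a number of a shift passes 5 or a number of a turn 8.59, either way. A call with a gripper value outside its range is refused whole. The fingers move at their own pace and stop on an object; FORCE is the grip in N (left out, the last holds). Time passes only in rows, so rows that do not move let the fingers close. It gives the time, the measured TCP pose, the force and the opening at its end, in the units of the state.
- ctrl.get_state(): the state, without advancing time (a new reading comes with each control period).
- imaging.get_image(name): name is "scene" or "top" or "wrist"; returns a dict with "frame" (480x640x3 uint8, red, green, blue), "intrinsics" (3x3 intrinsics, pixels), "pose" (4x4, takes a point from camera to world coordinates). Camera axes: x right, y down, z forward; pixel columns grow to the right and rows downward; lengths in m; the calibration is good to about 2 mm. A picture is of the moment at which its call begins. There is no depth.
- close_job(): hands the job in, once; it reports no verdict.
Trained networks look in the newest picture that a camera, given by its name, has taken for a name from the list of things; names that differ only in an ending like _2 or _b are one class to them, and where a whole thing is asked for, a point or a joint stands for the part that bears it (a point fixed in the world has none). Each returns a list of dicts, best first, with "conf" (0 to 1); they miss things now and then, are a little off and sometimes report something else, mostly with a low value. They report only what shows in the picture. A call takes as long as a camera call. They do not tell look-alikes from the thing itself.
- finder.trace(label, camera): "region" (480x640 bool, what is visible of it) and "point" ([row, column] as shares, 0 to 1, of the picture: columns of its width, rows of its height, amid what is visible of it).
- finder.spot_point(label, camera): "point" ([row, column] as shares, 0 to 1, of the picture: columns of its width, rows of its height: a listed point, or the origin of a listed thing).
The state is a dict: "time": time; "joint_positions": joint angles; "qd": joint speeds; "joint_torque": joint torques, N m; "position": TCP position; "tool_rot": TCP orientation; "ft_force": force on the tool from outside, world axes, zero at the start; "torque": the same for the moment, N m; "grip_width": opening from 0.0 (shut) to 1.0 (fully open).
Only numpy, scipy, OpenCV 4.12 (cv2) and the standard library are available. Lean on these libraries where they do the work, as an engineer would, in place of code of your own. Each camera call takes 0.05 s, during which the arm holds its last target. There are 200 camera calls.

## Task

Set the bench reagents out on the grey row board: stand the vial and the three bottles upright, one in the middle of each ringed place, in order of height, with the shortest next to the red end and the tallest next to the blue end. Do not knock any of them over, and leave the petri dish, the stapler and the scissors where they are.

Things in the scene. Friction and masses are not known exactly. Their poses are not given: they have to be found in the camera images.
- vial: small open clear glass vial with purple contents, the shortest of the four: round, 21 mm diameter, 55 mm tall, standing upright. Origin: centre of its underside, z up.
- oil: small brown bottle with black screw cap and a yellow-banded white label: round body 31 mm diameter (straight sides to 42 mm above its underside), 68 mm tall with cap; cap 17 mm diameter. Origin: centre of its underside, z up.
- stain: brown bottle with white screw cap and a violet-banded white label: round body 43 mm diameter (straight sides to 56 mm), 92 mm tall with cap; cap 23 mm diameter. Origin: centre of its underside, z up.
- alcohol: white bottle with blue screw cap and a red-banded label, the tallest of the four: round body 48 mm diameter (straight sides to 69 mm), 112 mm tall with cap; cap 26 mm diameter. Origin: centre of its underside, z up.
- row_board: fixed grey board on the desk, 60 mm wide (its x), 352 mm long (its y), top face 8 mm above the desk. Origin: its centre, at desk height; its long axis is y. Four places, each a white disc with a black ring of 56 mm outer diameter, lie on its centre line at y = -112.5, -37.5, +37.5 and +112.5 mm. Flat, no recess. Beyond it (from x = 0.70 m on) a fixed shelf hangs 0.36 m above the desk: carry low.
- red_end: fixed red end block across one end of the board, 66 x 22 mm, top 19 mm above the desk; origin: its centre, at desk height, 165 mm from the board's centre on the board's y axis. It may be at either end. The centres of the four places are 52.5, 127.5, 202.5 and 277.5 mm from it along the board.
- blue_end: fixed blue end block, same as the red one, at the other end of the board.
- petri: bystander: round petri dish with pink contents, 63 mm diameter, 14 mm high, loose, left of the bottles. Left of it, from y = 0.25 m on, stands a fixed microscope about 0.4 m tall with eyepieces overhanging towards the robot (to about x = 0.33 m): go round between it and the robot. Origin: centre of its underside.
- stapler: bystander: small blue stapler, 64 x 26 x 32 mm, loose, right of the bottles. Origin: centre of its underside.
- scissors: bystander: scissors with red handles, 137 x 58 x 7 mm, lying loose between the bottles and the robot. Origin: centre of its underside.
Mind the look-alikes: they are no part of the job. Leave any orange or turquoise look-alike of the oil alone.

How it is judged:
At the end, for the whole second after the job is handed in: From the red end: vial, small brown, larger brown, white bottle, each upright within 0.1 rad on the board, within 12 mm of its place's middle along and across the board, released and at rest; petri dish, stapler, scissors within 20 mm of their starts (horizontal distance between vial and red_end between 0.0405 and 0.0645 m and x of vial in the frame of row_board between -0.012 and 0.012 m and height (world z) of vial between 0.005 and 0.012 m and angle between each of vial, oil, stain, alcohol's own z axis and vertical below 0.1 rad and linear speed of each of vial, oil, stain, alcohol below 0.02 m/s and contact force between the fingers and vial below 0.1 N and horizontal distance between oil and red_end between 0.1155 and 0.1395 m and x of oil in the frame of row_board between -0.012 and 0.012 m and height (world z) of oil between 0.005 and 0.012 m and contact force between the fingers and oil below 0.1 N and horizontal distance between stain and red_end between 0.1905 and 0.2145 m and x of stain in the frame of row_board between -0.012 and 0.012 m and height (world z) of stain between 0.005 and 0.012 m and contact force between the fingers and stain below 0.1 N and horizontal distance between alcohol and red_end between 0.2655 and 0.2895 m and x of alcohol in the frame of row_board between -0.012 and 0.012 m and height (world z) of alcohol between 0.005 and 0.012 m and contact force between the fingers and alcohol below 0.1 N and distance of each of petri, stapler, scissors from where it was at the start of the episode below 0.02 m); the robot touches nothing.
It fails at once if a bottle or the vial is knocked over (angle between any of vial, oil, stain, alcohol's own z axis and vertical above 0.7 rad).
It fails at once if the petri dish is moved by more than 20 mm (distance of petri from where it was at the start of the episode above 0.02 m).
It fails at once if the stapler is moved by more than 20 mm (distance of stapler from where it was at the start of the episode above 0.02 m).
It fails at once if the scissors is moved by more than 20 mm (distance of scissors from where it was at the start of the episode above 0.02 m).
It also fails if it takes over 96 s, if anything falls off the work surface, if the arm or the gripper's body presses on something with over 40 N, if the wrist force passes 120 N, or if a joint passes its speed limit or range.

## Working session

There is one attempt and no reset: what is moved stays moved. The work goes in short steps, Python scripts to look and compute and a shell command to move; the robot and the scene stay as the last step left them, time stands still between calls to the robot, and variables do not carry over. Pictures are saved under pics/ and viewed, about 12 in all and at most 16, crops included, and the job is handed in when it is done.

```bash
mkdir -p pics; cat > h.py <<'E'
import numpy as np, cv2
from bench import ctrl, imaging, finder
from scipy.spatial.transform import Rotation as R
def ray(im,u,v):
    K=np.array(im["intrinsics"]);T=np.array(im["pose"])
    d=T[:3,:3]@np.linalg.solve(K,[u,v,1.]);return T[:3,3],d
def toz(im,u,v,z=0.):
    o,d=ray(im,u,v);return (o+d*(z-o[2])/d[2]).round(4)
def proj(im,p):
    T=np.linalg.inv(np.array(im["pose"]));q=np.array(im["intrinsics"])@(T[:3,:3]@np.array(p)+T[:3,3]);return (q[:2]/q[2]).round(1)
def save(im,n,crop=None,s=1):
    f=np.array(im["frame"])[:,:,::-1]
    if crop: a,b,c,d=crop; f=f[b:d,a:c]
    cv2.imwrite("pics/"+n,cv2.resize(f,None,fx=s,fy=s,interpolation=cv2.INTER_CUBIC))
def st():
    s=ctrl.get_state();print(round(s["time"],2),np.round(s["position"],4),np.round(R.from_rotvec(s["tool_rot"]).as_matrix(),3).tolist(),np.round(s["ft_force"],1),round(s["grip_width"],3));return s
E
python3 - <<'E'
from h import *
st()
for c in ("top","scene"):
    im=imaging.get_image(c);save(im,c+"0.png")
    print(c,np.round(im["pose"],3).tolist(),np.round(im["intrinsics"],1).tolist())
    for l in "vial oil stain alcohol row_board red_end blue_end petri stapler scissors".split():
        for d in finder.spot_point(l,c)[:4]:
            v,u=d["point"][0]*480,d["point"][1]*640
            print(l,round(d["conf"],2),round(u),round(v),toz(im,u,v))
E
```

```text
0.0 [ 0.2395 -0.6037  0.2434] [[0.929, 0.369, -0.001], [0.369, -0.929, 0.002], [-0.0, -0.002, -1.0]] [ 0.  -0.4  0.3] 1.005
top [[0.019, -0.993, 0.119, 0.43], [-0.999, -0.016, 0.028, -0.005], [-0.026, -0.119, -0.993, 0.879], [0.0, 0.0, 0.0, 1.0]] [[484.5, 0.0, 331.1], [0.0, 484.5, 240.2], [0.0, 0.0, 1.0]]
vial 0.74 439 279 [ 0.4681 -0.1752  0.    ]
oil 0.84 244 274 [0.4698 0.1765 0.    ]
oil 0.76 259 173 [0.658  0.1569 0.    ]
oil 0.6 491 297 [ 0.4375 -0.2681  0.    ]
oil 0.59 305 171 [0.6642 0.0702 0.    ]
stain 0.71 319 291 [0.4424 0.0398 0.    ]
alcohol 0.92 385 285 [ 0.4546 -0.079   0.    ]
row_board 0.72 334 221 [0.5699 0.0144 0.    ]
red_end 0.73 426 218 [ 0.5779 -0.1532  0.    ]
blue_end 0.73 247 219 [0.5712 0.175  0.    ]
petri 0.5 245 276 [0.4667 0.1757 0.    ]
stapler 0.57 490 296 [ 0.4388 -0.2658  0.    ]
scissors 0.91 309 332 [0.3682 0.0561 0.    ]
scissors 0.17 424 217 [ 0.58   -0.1489  0.    ]
scene [[-0.666, -0.528, 0.526, 0.059], [-0.745, 0.454, -0.489, 0.44], [0.019, -0.718, -0.696, 0.653], [0.0, 0.0, 0.0, 1.0]] [[496.9, 0.0, 321.4], [0.0, 496.9, 241.1], [0.0, 0.0, 1.0]]
vial 0.56 409 228 [ 0.4689 -0.1734  0.    ]
oil 0.87 247 231 [0.6669 0.0703 0.    ]
oil 0.58 215 254 [0.6536 0.1511 0.    ]
stain 0.8 339 292 [0.4391 0.0425 0.    ]
alcohol 0.57 380 256 [ 0.4529 -0.0732  0.    ]
alcohol 0.34 266 323 [0.4692 0.1752 0.    ]
row_board 0.8 306 242 [0.5694 0.0055 0.    ]
red_end 0.73 365 206 [ 0.5711 -0.1552  0.    ]
blue_end 0.65 230 284 [0.5757 0.1719 0.    ]
petri 0.66 241 379 [0.4129 0.2644 0.    ]
stapler 0.85 452 214 [ 0.4383 -0.2709  0.    ]
scissors 0.97 364 323 [0.3659 0.0569 0.    ]
```

View pics/top0.png

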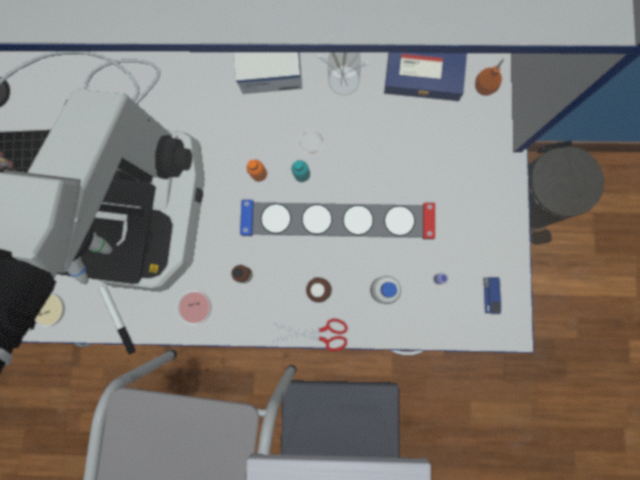

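View pics/scene0.png

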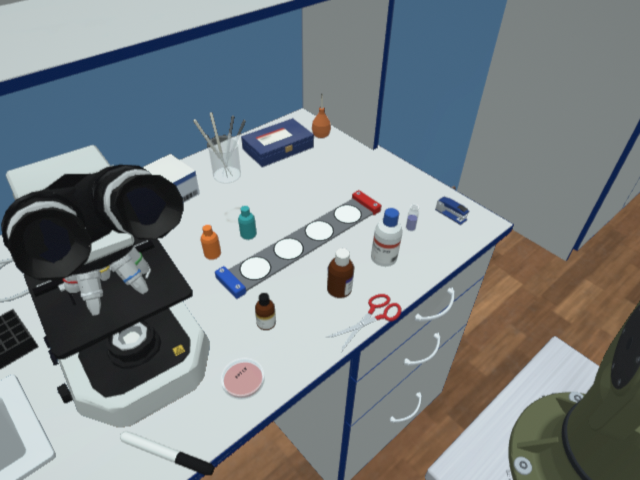

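The brown oil is at top (241,273). The orange (256,169) and turquoise (300,170) look-alikes sit behind the board, so I'll leave them alone. Red is at the robot's right end, at (429,220). Next I'll fit the discs and caps and confirm the bottles in a crop.

```bash
python3 - <<'E'
from h import *
im=imaging.get_image("top");f=np.array(im["frame"]);save(im,"crop.png",(215,145,515,325),2.6)
g=f.min(2)
m=((g>150)).astype(np.uint8);box=np.zeros_like(m);box[203:236,257:420]=1
n,l,s,c=cv2.connectedComponentsWithStats(m*box)
for i in range(1,n):
    if s[i,4]>200: print("disc",c[i].round(1),s[i,4],toz(im,*c[i],.008))
hsv=cv2.cvtColor(f,cv2.COLOR_RGB2HSV)
def blob(mask,bx,z,n):
    b=np.zeros(mask.shape,np.uint8);b[bx[1]:bx[3],bx[0]:bx[2]]=1
    k,l,s,c=cv2.connectedComponentsWithStats(mask.astype(np.uint8)*b);i=1+s[1:,4].argmax();print(n,c[i].round(1),s[i],toz(im,*c[i],z))
H,S,V=hsv[...,0],hsv[...,1],hsv[...,2]
blob((H>100)&(H<125)&(S>130),(365,270,410,310),.112,"alc cap")
blob((g>150),(308,280,328,300),.092,"stain cap")
blob((V<60),(228,260,256,286),.068,"oil cap")
for n in ("vial","oil","stain","alcohol","row_board"):
  for d in finder.trace(n,"top")[:1]:
    r=d["region"].astype(np.uint8);print(n,d["conf"],cv2.boundingRect(r))
E
```

```text
disc [275.4 217.9] 617 [0.573  0.1219 0.008 ]
disc [316.4 218.7] 628 [0.5727 0.0468 0.008 ]
disc [357.7 219.5] 634 [ 0.5724 -0.0283  0.008 ]
disc [399.1 220.3] 639 [ 0.572  -0.1034  0.008 ]
alc cap [388.7 289.3] [382 283  14  13 138] [ 0.4449 -0.0756  0.112 ]
stain cap [317.  289.7] [311 284  13  13 134] [0.4427 0.0381 0.092 ]
oil cap [239.8 273.4] [237 271   5   6  12] [0.4678 0.17   0.068 ]
vial 0.46 (433, 272, 17, 13)
oil 0.91 (247, 161, 20, 20)
stain 0.55 (305, 277, 27, 26)
alcohol 0.83 (370, 276, 32, 29)
row_board 0.75 (253, 203, 170, 35)
```

View pics/crop.png

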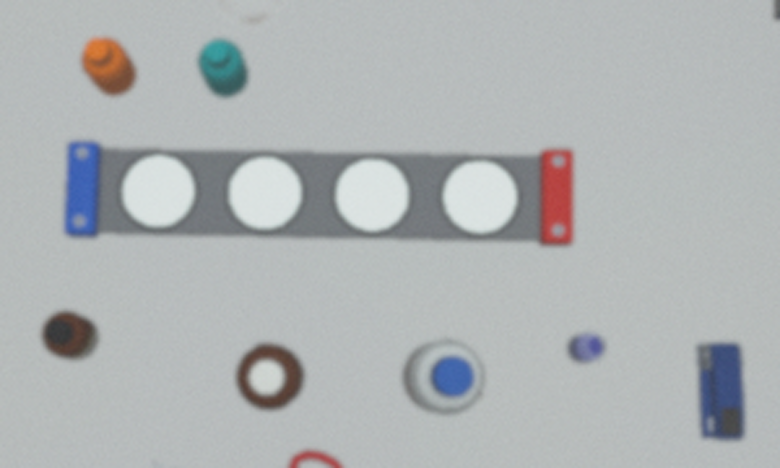

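```bash
python3 -m jog '[[[0,0,0,0,0,-8.5,8.7],[0,0,0,0,0,-8.5,8.7],[0,0,0,0,0,-8.5,8.7],[0,0,0,0,0,-8.5,8.7],[0,0,0,0,0,-8.5,8.7],[0,0,0,0,0,-8.5,8.7],[0,0,0,0,0,-8.5,8.7],[0,0,0,0,0,-8.5,8.7],[0,0,0,0,0,0,8.7]]]'; python3 -c "from h import *;s=st();print(s['joint_positions'])"
```

```text
time: 2.3
position: [0.2397, -0.6042, 0.2446]
tool_rot: [2.228, 2.215, 0.0]
ft_force: [0.7, -0.6, 1.2]
grip_width: 0.997
2.3 [ 0.2397 -0.6042  0.2446] [[0.006, 1.0, 0.0], [1.0, -0.006, -0.0], [-0.0, 0.0, -1.0]] [ 0.7 -0.6  1.2] 0.997
[ 1.32865165  0.32995708 -0.22589168  1.44540076  0.07395598  1.37449248
  1.09425504]
```

The crop shows the brown, black-capped oil at the lower left, separate from the orange and turquoise look-alikes. The four discs and the red end (on the right) are clear. I'll approach the alcohol first.

```bash
python3 -m jog '[[[4.4,1.7,0,0,0,0,8.7],[4.4,1.7,0,0,0,0,8.7],[4.4,1.7,0,0,0,0,8.7],[4.4,1.7,0,0,0,0,8.7],[4.4,1.7,0,0,0,0,8.7],[4.4,1.7,0,0,0,0,8.7],[4.4,1.7,0,0,0,0,8.7],[4.4,1.7,0,0,0,0,8.7],[4.4,1.7,0,0,0,0,8.7],[4.4,1.7,0,0,0,0,8.7],[4.4,1.7,0,0,0,0,8.7],[4.4,1.7,0,0,0,0,8.7]]]'; python3 - <<'E'
from h import *
s=st();print(np.round(s['joint_positions'],2))
im=imaging.get_image("wrist");save(im,"w1.png")
for l in ("alcohol","stain","vial"):
  for d in finder.spot_point(l,"wrist")[:2]:
    v,u=d["point"][0]*480,d["point"][1]*640;print(l,round(d["conf"],2),round(u),round(v),toz(im,u,v))
E
```

```text
time: 3.5
position: [0.4474, -0.0756, 0.245]
tool_rot: [2.232, 2.209, -0.0]
ft_force: [0.5, 0.7, 0.5]
grip_width: 1.0
3.5 [ 0.4474 -0.0756  0.245 ] [[0.01, 1.0, 0.001], [1.0, -0.01, -0.001], [-0.001, 0.001, -1.0]] [0.5 0.7 0.5] 1.0
[ 0.89 -0.1  -0.73  1.89 -0.07  1.33  0.17]
alcohol 0.6 322 213 [ 0.4474 -0.0782  0.    ]
stain 0.73 316 107 [0.4422 0.0357 0.    ]
vial 0.75 341 290 [ 0.4698 -0.1756  0.    ]
```

View pics/w1.png

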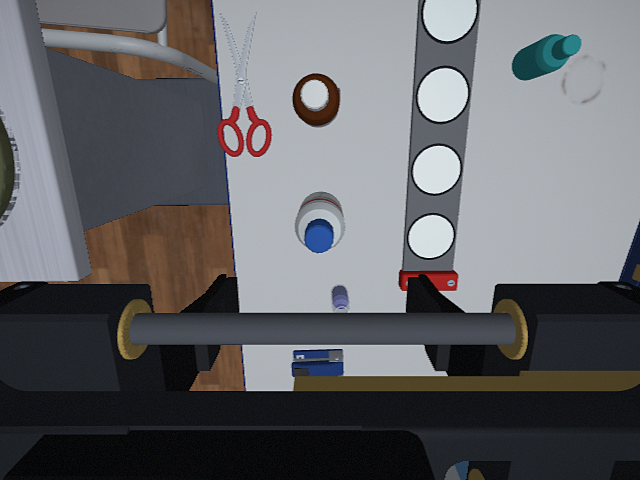

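```bash
python3 -m jog '[[[-0.1,0,4,0,0,0,8.7],[0,0,4,0,0,0,8.7],[0,0,4,0,0,0,8.7],[0,0,3.4,0,0,0,8.7],[0,0,2.3,0,0,0,8.7],[0,0,0,0,0,0,6],[0,0,0,0,0,0,4],[0,0,0,0,0,0,4],[0,0,0,0,0,0,4],[0,0,0,0,0,0,4],[0,0,0,0,0,0,4]]]' 20
```

```text
time: 4.8
position: [0.4472, -0.0787, 0.0682]
tool_rot: [2.228, 2.213, -0.0]
ft_force: [-0.7, 0.3, 0.6]
grip_width: 0.541
```

```bash
python3 -m jog '[[[0,0,-1.5,0,0,0,4],[0,0,-1.5,0,0,0,4],[0,2.3,0,0,0,0,4],[0,4,0,0,0,0,4],[0,4,0,0,0,0,4],[2,2.3,0,0,0,0,4],[4,0,0,0,0,0,4],[4,0,0,0,0,0,4],[4,0,0,0,0,0,4],[3.5,0,0,0,0,0,4],[2.4,0,0,0,0,0,4],[0,0,0,0,0,0,4]]]'; python3 - <<'E'
from h import *
st()
im=imaging.get_image("scene");save(im,"s1.png",(150,130,450,380),2)
im=imaging.get_image("wrist");save(im,"w2.png")
E
```

```text
time: 6.0
position: [0.5733, 0.1253, 0.098]
tool_rot: [-2.219, -2.221, -0.004]
ft_force: [-0.2, -0.4, 0.0]
grip_width: 0.54
6.0 [0.5733 0.1253 0.098 ] [[-0.001, 1.0, 0.0], [1.0, 0.001, 0.003], [0.003, 0.0, -1.0]] [-0.2 -0.4  0. ] 0.54
```

View pics/s1.png

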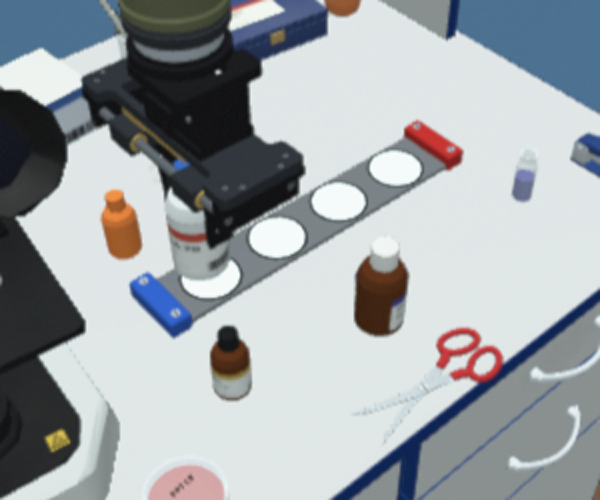

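The alcohol hangs upright over the place next to blue. Now I'll lower and release it.

```bash
python3 -m jog '[[[-0.5,0,0.8,0,0,0,4],[0,0,0.8,0,0,0,4],[0,0,0.4,0,0,0,4],[0,0,0.2,0,0,0,4],[0,0,0,0,0,0,4],[0,0,0,0,0,0,4]]]'; python3 - <<'E'
from h import *
st()
E
```

```text
time: 6.7
position: [0.5736, 0.1138, 0.0759]
tool_rot: [-2.229, -2.213, 0.004]
ft_force: [-3.0, -1.1, 6.3]
grip_width: 0.536
6.7 [0.5736 0.1138 0.0759] [[0.007, 1.0, -0.002], [1.0, -0.007, -0.001], [-0.001, -0.002, -1.0]] [-3.  -1.1  6.3] 0.536
```

```bash
python3 -m jog '[[[0,0,-0.4,0,0,0,4],[0.3,0,0,0,0,0,4],[0.3,0,0,0,0,0,4],[0,0,0,0,0,0,4],[0,0,0.3,0,0,0,4],[0,0,0,0,0,0,4],[0,0,0,0,0,0,4]]]'; python3 - <<'E'
from h import *
st();st()
im=imaging.get_image("top");st()
for d in finder.spot_point("alcohol","top")[:2]:
    v,u=d["point"][0]*480,d["point"][1]*640;print(round(d["conf"],2),round(u),round(v),toz(im,u,v,.008))
im=imaging.get_image("scene")
for d in finder.spot_point("alcohol","scene")[:2]:
    v,u=d["point"][0]*480,d["point"][1]*640;print(round(d["conf"],2),round(u),round(v),toz(im,u,v,.008))
E
```

```text
time: 7.4
position: [0.5741, 0.1206, 0.0763]
tool_rot: [-2.228, -2.214, 0.001]
ft_force: [-0.9, 0.1, -0.0]
grip_width: 0.532
7.4 [0.5741 0.1206 0.0763] [[0.006, 1.0, -0.001], [1.0, -0.006, -0.0], [-0.0, -0.001, -1.0]] [-0.9  0.1 -0. ] 0.532
7.4 [0.5741 0.1206 0.0763] [[0.006, 1.0, -0.001], [1.0, -0.006, -0.0], [-0.0, -0.001, -1.0]] [-0.9  0.1 -0. ] 0.532
7.45 [0.574  0.1206 0.0763] [[0.006, 1.0, -0.001], [1.0, -0.006, -0.0], [-0.0, -0.001, -1.0]] [ 0.5 -0.5 -1.5] 0.541
0.77 252 268 [0.5757 0.1239 0.008 ]
```

```bash
python3 -m jog '[[[0,0,0,0,0,0,6],[0,0,0,0,0,0,7.5],[0,0,0,0,0,0,7.5],[0,0,-2,0,0,0,8.7],[0,0,-4,0,0,0,8.7],[0,0,-4,0,0,0,8.7],[0,0,-1.5,0,0,0,8.7],[-2,-3.3,0,0,0,0,8.7],[-2.5,-4,0,0,0,0,8.7],[-2.5,-4,0,0,0,0,8.7],[-1.2,-2,0,0,0,0,8.7],[0,0,0,0,0,0,8.7]]]'; python3 - <<'E'
from h import *
im=imaging.get_image("wrist");st()
for l in ("stain","alcohol"):
  for d in finder.spot_point(l,"wrist")[:1]:
    v,u=d["point"][0]*480,d["point"][1]*640;print(l,round(d["conf"],2),round(u),round(v),toz(im,u,v),toz(im,u,v,.008))
im=imaging.get_image("top")
for l in ("stain","alcohol"):
  for d in finder.spot_point(l,"top")[:1]:
    v,u=d["point"][0]*480,d["point"][1]*640;print(l,round(d["conf"],2),round(u),round(v),toz(im,u,v),toz(im,u,v,.008))
E
```

```text
time: 8.8
position: [0.4382, 0.0369, 0.1909]
tool_rot: [2.232, 2.208, -0.006]
ft_force: [0.6, -1.0, -0.2]
grip_width: 1.001
8.85 [0.44   0.0383 0.1914] [[0.009, 1.0, 0.001], [1.0, -0.009, -0.003], [-0.003, 0.001, -1.0]] [0.9 0.6 0.9] 1.002
stain 0.79 330 223 [0.4461 0.0338 0.    ] [0.4459 0.0357 0.008 ]
alcohol 0.77 472 132 [0.5779 0.1188 0.    ] [0.5746 0.1187 0.008 ]
alcohol 0.73 275 213 [0.5831 0.124  0.    ] [0.5817 0.1228 0.008 ]
```

```bash
python3 -m jog '[[[-0.1,0.2,4,0,0,0,8.7],[0,0,4,0,0,0,8.7],[0,0,3.5,0,0,0,8.7],[0,0,2.1,0,0,0,8.7],[0,0,0,0,0,0,6],[0,0,0,0,0,0,3.6],[0,0,0,0,0,0,3.6],[0,0,0,0,0,0,3.6],[0,0,0,0,0,0,3.6],[0,0,0,0,0,0,3.6]]]' 20; python3 -c "from h import *;st()"
```

```text
time: 10.1
position: [0.4432, 0.0384, 0.0562]
tool_rot: [2.227, 2.213, 0.001]
ft_force: [0.4, 0.7, -0.4]
grip_width: 0.539
10.1 [0.4432 0.0384 0.0562] [[0.006, 1.0, 0.001], [1.0, -0.006, -0.001], [-0.001, 0.001, -1.0]] [ 0.4  0.7 -0.4] 0.539
```

```bash
python3 -m jog '[[[0,0,0,0,0,0,3.6],[0,0,0,0,0,0,3.6],[0,0,-1,0,0,0,3.6],[0,0,-1.5,0,0,0,3.6],[0,2.5,0,0,0,0,3.6],[0.5,4,0,0,0,0,3.6],[0.5,4,0,0,0,0,3.6],[0,2.4,0,0,0,0,3.6],[0,0,0,0,0,0,3.6],[0,0,0,0,0,0,3.6],[0,0,0,0,0,0,3.6]]]'; python3 - <<'E'
from h import *
im=imaging.get_image("scene");st();save(im,"s2.png",(150,130,450,380),2)
E
```

```text
time: 11.2
position: [0.5705, 0.0478, 0.0805]
tool_rot: [-2.227, -2.215, 0.002]
ft_force: [0.0, -0.1, -0.4]
grip_width: 0.479
11.25 [0.5706 0.0477 0.0806] [[0.006, 1.0, -0.001], [1.0, -0.006, -0.001], [-0.001, -0.001, -1.0]] [-0.2 -0.6 -1. ] 0.476
```

View pics/s2.png

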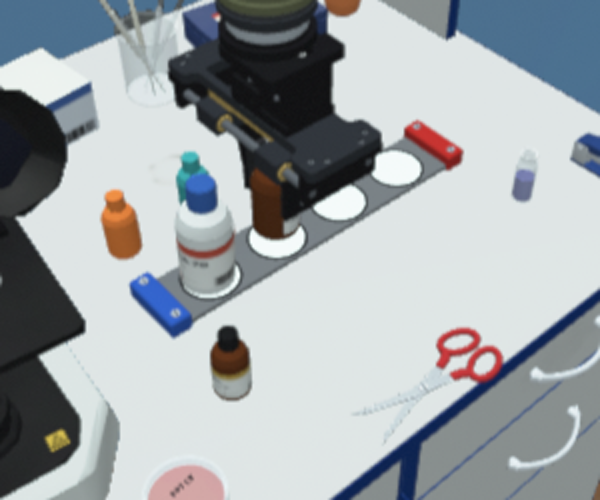

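```bash
python3 -m jog '[[[0,0.2,0.8,0,0,0,3.6],[0,0,0.6,0,0,0,3.6],[0,0,0.25,0,0,0,3.6],[0,0,0,0,0,0,3.6],[0,0,0,0,0,0,3.6],[0,0,0,0,0,0,3.6]]]'; python3 -c "from h import *;st()"
```

```text
time: 11.85
position: [0.5731, 0.0475, 0.0641]
tool_rot: [-2.228, -2.214, 0.002]
ft_force: [-3.7, -1.1, 4.7]
grip_width: 0.475
11.85 [0.5731 0.0475 0.0641] [[0.006, 1.0, -0.001], [1.0, -0.006, -0.001], [-0.001, -0.001, -1.0]] [-3.7 -1.1  4.7] 0.475
```

```bash
python3 -m jog '[[[0,0,0,0,0,0,5.5],[0,0,0,0,0,0,7],[0,0,0,0,0,0,7],[0,0,-2,0,0,0,8],[0,0,-4,0,0,0,8.7],[0,0,-4,0,0,0,8.7],[0,-3,-2,0,0,0,8.7],[2.5,-4,0,0,0,0,8.7],[4,-3,0,0,0,0,8.7],[4,0,0,0,0,0,8.7],[2,0,0,0,0,0,8.7],[0,0,0,0,0,0,8.7]]]'; python3 - <<'E'
from h import *
def sp(l,c,im,n=1):
  for d in finder.spot_point(l,c)[:n]:
    v,u=d["point"][0]*480,d["point"][1]*640;print(c,l,round(d["conf"],2),round(u),round(v),toz(im,u,v),toz(im,u,v,.008))
im=imaging.get_image("wrist");st();save(im,"w3.png")
sp("oil","wrist",im,3);sp("stain","wrist",im);sp("alcohol","wrist",im)
im=imaging.get_image("scene");sp("stain","scene",im);sp("alcohol","scene",im)
E
```

```text
time: 13.05
position: [0.4739, 0.1773, 0.1845]
tool_rot: [-2.221, -2.221, -0.004]
ft_force: [0.4, -0.0, -0.1]
grip_width: 0.999
13.1 [0.4743 0.1749 0.1841] [[0.003, 1.0, 0.001], [1.0, -0.003, 0.0], [0.0, 0.001, -1.0]] [ 0.3 -0.6 -0.3] 1.0
wrist oil 0.82 314 229 [0.4665 0.1707 0.    ] [0.4667 0.1727 0.008 ]
wrist oil 0.8 504 245 [0.6555 0.1549 0.    ] [0.651  0.1573 0.008 ]
wrist stain 0.72 417 348 [ 0.577   0.0372 -0.    ] [0.5744 0.0425 0.008 ]
wrist alcohol 0.83 420 279 [0.5747 0.1183 0.    ] [0.5722 0.1215 0.008 ]
scene stain 0.56 287 249 [0.5772 0.0439 0.    ] [0.5708 0.0488 0.008 ]
scene alcohol 0.65 251 270 [0.5791 0.1247 0.    ] [0.5728 0.1285 0.008 ]
```

View pics/w3.png

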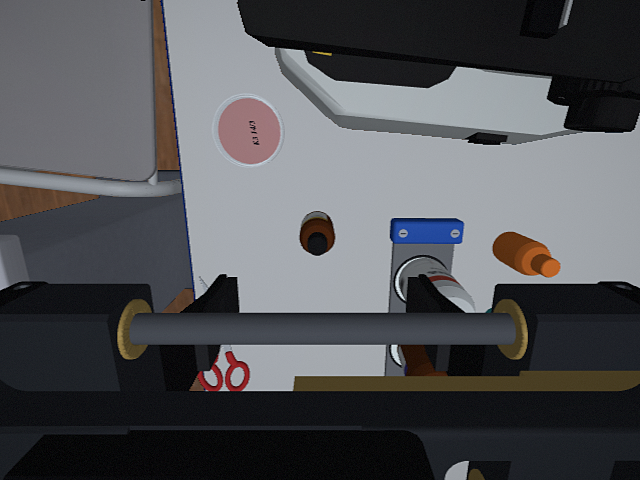

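The oil, brown with a black cap, is at wrist (317,235). At full depth the gripper body would clip the alcohol, so I'll turn the jaws 12° for this pick.

```bash
python3 -m jog '[[[-0.1,-0.5,1,0,0,-6,8.7],[0,0,3,0,0,-6,8.7],[0,0,4,0,0,0,8.7],[0,0,4,0,0,0,8.7],[0,0,2.7,0,0,0,8.7],[0,0,0,0,0,0,6],[0,0,0,0,0,0,4],[0,0,0,0,0,0,2.4],[0,0,0,0,0,0,2.4],[0,0,0,0,0,0,2.4],[0,0,0,0,0,0,2.4],[0,0,0,0,0,0,2.4]]]' 15; python3 -m jog '[[[0,0,0,0,0,0,2.4],[0,0,0,0,0,0,2.4]]]'; python3 -c "from h import *;st()"
```

```text
time: 14.6
position: [0.4698, 0.1724, 0.0374]
tool_rot: [1.984, 2.435, 0.0]
ft_force: [-0.6, -0.2, 0.1]
grip_width: 0.448
time: 14.8
position: [0.4696, 0.1724, 0.0371]
tool_rot: [1.984, 2.435, -0.0]
ft_force: [0.1, -0.5, 2.2]
grip_width: 0.35
14.8 [0.4696 0.1724 0.0371] [[-0.202, 0.979, 0.0], [0.979, 0.202, -0.0], [-0.0, 0.0, -1.0]] [ 0.1 -0.5  2.2] 0.35
```

```bash
python3 -m jog '[[[0,0,0,0,0,0,2.4],[0,0,-1.5,0,0,0,2.4],[0,0,-3,0,0,0,2.4],[0,0,0,0,0,6,2.4],[0,0,0,0,0,6,2.4],[-3,0,0,0,0,0,2.4],[-4.5,0,0,0,0,0,2.4],[-4.5,0,0,0,0,0,2.4],[-4.5,0,0,0,0,0,2.4],[-3.6,1,0,0,0,0,2.4],[0,3,0,0,0,0,2.4],[0,3.5,0,0,0,0,2.4]]]'; python3 -m jog '[[[0,2.6,0,0,0,0,2.4],[0,0,0,0,0,0,2.4],[0,0,0,0,0,0,2.4]]]'; python3 - <<'E'
from h import *
im=imaging.get_image("scene");st();save(im,"s3.png",(150,130,450,380),2)
E
```

```text
time: 16.0
position: [0.5436, -0.0316, 0.0829]
tool_rot: [2.232, 2.209, -0.002]
ft_force: [0.2, 1.2, 0.6]
grip_width: 0.348
time: 16.3
position: [0.5691, -0.0286, 0.0823]
tool_rot: [-2.227, -2.214, -0.0]
ft_force: [-0.3, 0.6, -0.8]
grip_width: 0.347
16.35 [ 0.5684 -0.0288  0.0822] [[0.006, 1.0, -0.001], [1.0, -0.006, 0.0], [0.0, -0.001, -1.0]] [-1.1  0.4 -0.9] 0.347
```

View pics/s3.png

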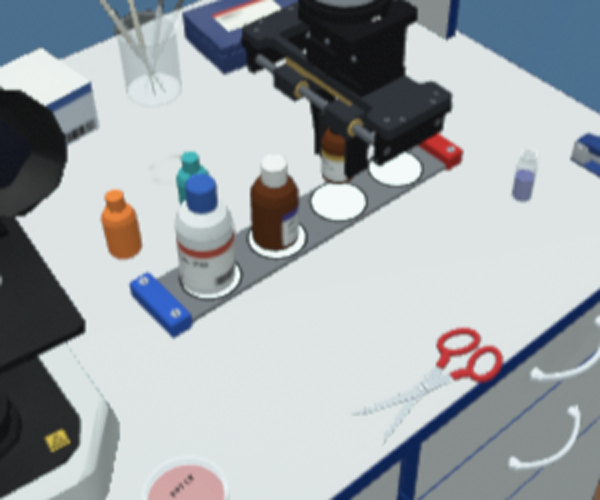

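```bash
python3 -m jog '[[[0.1,0.4,1.5,0,0,0,2.4],[0,0,1.2,0,0,0,2.4],[0,0,0.7,0,0,0,2.4],[0,0,0.3,0,0,0,2.4],[0,0,0,0,0,0,2.4],[0,0,0,0,0,0,2.4]]]'; python3 -c "from h import *;st()"
```

```text
time: 16.95
position: [0.5719, -0.0283, 0.045]
tool_rot: [-2.227, -2.214, 0.005]
ft_force: [-4.2, -0.3, 6.1]
grip_width: 0.346
16.95 [ 0.5719 -0.0283  0.045 ] [[0.006, 1.0, -0.003], [1.0, -0.006, -0.001], [-0.001, -0.003, -1.0]] [-4.2 -0.3  6.1] 0.346
```

```bash
python3 -m jog '[[[0,0,0,0,0,0,4],[0,0,0,0,0,0,5.5],[0,0,0,0,0,0,5.5],[0,0,-2,0,0,0,5.5],[0,0,-4,0,0,0,5.5],[0,0,-4,0,0,0,5.5],[-2,-2,-2,0,0,0,5.5],[-4,-2.5,0,0,0,0,5.5],[-4,-2.5,0,0,0,0,5.5],[-3,-2,0,0,0,0,5.5],[-1.7,-1.4,0,0,0,0,5.5],[0,0,0,0,0,0,5.5]]]'; python3 - <<'E'
from h import *
def sp(l,c,im,n=1):
  for d in finder.spot_point(l,c)[:n]:
    v,u=d["point"][0]*480,d["point"][1]*640;print(c,l,round(d["conf"],2),round(u),round(v),toz(im,u,v),toz(im,u,v,.008))
im=imaging.get_image("wrist");st()
sp("oil","wrist",im,3);sp("stain","wrist",im);sp("vial","wrist",im)
save(im,"w4.png")
E
```

```text
time: 18.15
position: [0.4661, -0.1783, 0.1648]
tool_rot: [2.235, 2.207, -0.004]
ft_force: [0.8, 0.5, -0.1]
grip_width: 0.632
18.2 [ 0.4676 -0.1761  0.165 ] [[0.01, 1.0, -0.0], [1.0, -0.01, -0.001], [-0.001, -0.0, -1.0]] [ 0.3  0.5 -0.1] 0.629
wrist oil 0.9 453 43 [ 0.5726 -0.0287  0.    ] [ 0.5698 -0.0306  0.008 ]
wrist vial 0.73 323 226 [ 0.4668 -0.1779  0.    ] [ 0.4668 -0.1759  0.008 ]
```

View pics/w4.png

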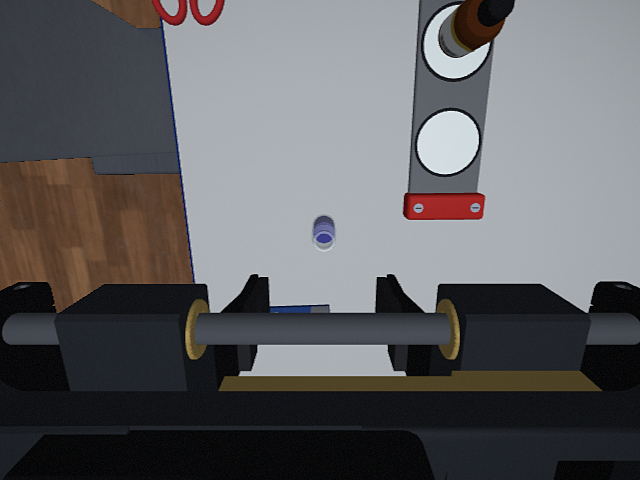

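Oil stands centred on its disc. The vial is at wrist (323,235), right under the tool, so I'll pick it.

```bash
python3 -m jog '[[[0,0,2,0,0,0,5.5],[0,0,4,0,0,0,5.5],[0,0,4,0,0,0,5.5],[0,0,2.9,0,0,0,5.5],[0,0,0,0,0,0,4],[0,0,0,0,0,0,3],[0,0,0,0,0,0,1.5],[0,0,0,0,0,0,1.5],[0,0,0,0,0,0,1.5],[0,0,0,0,0,0,1.5],[0,0,0,0,0,0,1.5],[0,0,0,0,0,0,1.5]]]' 10; python3 -m jog '[[[0,0,0,0,0,0,1.5],[0,0,0,0,0,0,1.5]]]'; python3 -c "from h import *;st()"
```

```text
time: 19.55
position: [0.4692, -0.1751, 0.0372]
tool_rot: [2.227, 2.213, 0.0]
ft_force: [-1.1, 0.2, 7.1]
grip_width: 0.24
time: 19.75
position: [0.4692, -0.1751, 0.0372]
tool_rot: [2.227, 2.213, 0.0]
ft_force: [-1.5, -0.2, 6.5]
grip_width: 0.235
19.75 [ 0.4692 -0.1751  0.0372] [[0.006, 1.0, 0.001], [1.0, -0.006, -0.001], [-0.001, 0.001, -1.0]] [-1.5 -0.2  6.5] 0.235
```

```bash
python3 -m jog '[[[0,0,-1,0,0,0,1.5],[0,0,-3,0,0,0,1.5],[2,0.5,0,0,0,0,1.5],[3,1.5,0,0,0,0,1.5],[2.4,3,0,0,0,0,1.5],[0,3.3,0,0,0,0,1.5],[0,2.1,0,0,0,0,1.5],[0,0,0,0,0,0,1.5],[0,0,0,0,0,0,1.5]]]'; python3 - <<'E'
from h import *
im=imaging.get_image("scene");st();save(im,"s4.png",(150,130,450,380),2)
E
```

```text
time: 20.65
position: [0.5723, -0.101, 0.076]
tool_rot: [-2.227, -2.214, 0.001]
ft_force: [-0.3, -0.0, 0.1]
grip_width: 0.237
20.7 [ 0.5718 -0.1013  0.0759] [[0.006, 1.0, -0.002], [1.0, -0.006, -0.0], [-0.0, -0.002, -1.0]] [-0.6 -0.3 -0.4] 0.236
```

View pics/s4.png

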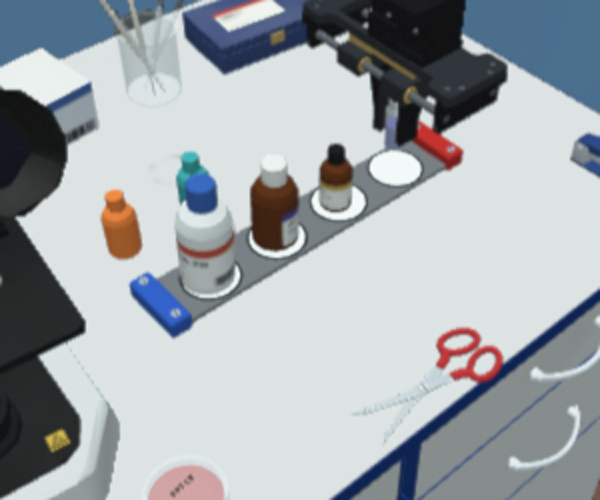

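```bash
python3 -m jog '[[[-0.1,0,1.2,0,0,0,1.5],[0,0,1,0,0,0,1.5],[0,0,0.6,0,0,0,1.5],[0,0,0.25,0,0,0,1.5],[0,0,0,0,0,0,1.5],[0,0,0,0,0,0,1.5]]]'; python3 -c "from h import *;st()"
```

```text
time: 21.3
position: [0.5728, -0.1022, 0.0454]
tool_rot: [2.228, 2.215, 0.0]
ft_force: [-0.5, 0.8, -0.5]
grip_width: 0.24
21.3 [ 0.5728 -0.1022  0.0454] [[0.006, 1.0, 0.0], [1.0, -0.006, 0.0], [0.0, 0.0, -1.0]] [-0.5  0.8 -0.5] 0.24
```

```bash
python3 -m jog '[[[0,0,0,0,0,0,2.8],[0,0,0,0,0,0,4.5],[0,0,0,0,0,0,4.5],[0,0,-2,0,0,0,4.5],[0,0,-4,0,0,0,4.5],[0,0,-4,0,0,0,4.5],[-4,-1,-3,0,0,0,4.5],[-4.5,-1,0,0,0,0,4.5],[-4.5,-1,0,0,0,0,4.5],[-4.5,-1,0,0,0,0,4.5],[-4.5,-1,0,0,0,0,4.5],[-4.5,-1,0,0,0,0,4.5]]]';  python3 - <<'E'
from h import *
st()
for c in ("scene","top"):
  im=imaging.get_image(c);save(im,c+"9.png",(150,130,500,400) if c=="scene" else (215,145,515,345),2)
  for l in "vial oil stain alcohol red_end petri stapler scissors".split():
   z=0 if l in("petri","stapler","scissors","red_end") else .008
   for d in finder.spot_point(l,c)[:(4 if l=="oil" else 1)]:
    v,u=d["point"][0]*480,d["point"][1]*640;print(c,l,round(d["conf"],2),round(u),round(v),toz(im,u,v,z))
E
```

```text
time: 22.5
position: [0.5108, -0.3679, 0.1752]
tool_rot: [2.228, 2.214, -0.0]
ft_force: [1.4, -0.3, -0.3]
grip_width: 0.516
22.5 [ 0.5108 -0.3679  0.1752] [[0.006, 1.0, 0.0], [1.0, -0.006, -0.001], [-0.001, 0.0, -1.0]] [ 1.4 -0.3 -0.3] 0.516
scene vial 0.3 230 287 [0.565 0.179 0.008]
scene oil 0.61 319 231 [ 0.5698 -0.0275  0.008 ]
scene oil 0.6 213 254 [0.6499 0.1575 0.008 ]
scene oil 0.48 249 233 [0.6534 0.0755 0.008 ]
scene stain 0.96 287 248 [0.5746 0.0463 0.008 ]
scene alcohol 0.69 254 268 [0.5723 0.1225 0.008 ]
scene red_end 0.57 370 207 [ 0.5626 -0.1597  0.    ]
scene petri 0.55 243 384 [0.4048 0.2669 0.    ]
scene stapler 0.85 448 215 [ 0.4431 -0.2626  0.    ]
scene scissors 0.97 364 324 [0.3648 0.0567 0.    ]
top vial 0.68 396 222 [ 0.5686 -0.0986  0.008 ]
top oil 0.75 355 220 [ 0.5717 -0.024   0.008 ]
top oil 0.7 427 218 [ 0.5764 -0.1543  0.008 ]
top oil 0.69 259 175 [0.6533 0.1546 0.008 ]
top oil 0.6 303 175 [0.6547 0.0736 0.008 ]
top stain 0.59 313 221 [0.5691 0.0525 0.008 ]
top alcohol 0.84 273 214 [0.5795 0.126  0.008 ]
top red_end 0.93 426 221 [ 0.5729 -0.1529  0.    ]
top petri 0.64 196 308 [0.4071 0.261  0.    ]
top stapler 0.87 490 293 [ 0.4433 -0.2669  0.    ]
top scissors 0.55 310 332 [0.3686 0.0544 0.    ]
```

View pics/top9.png

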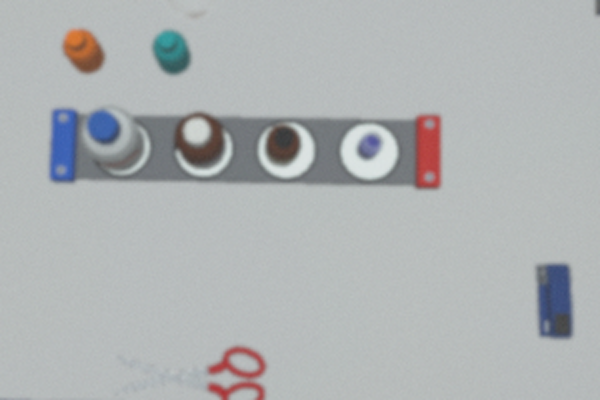

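View pics/scene9.png

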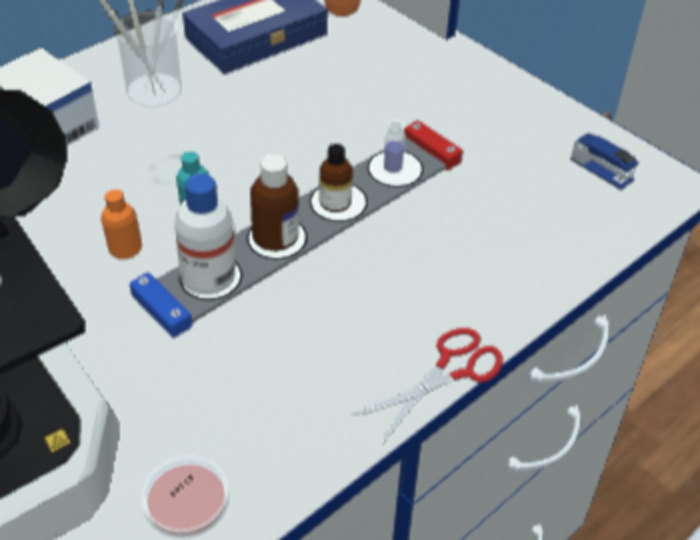

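Both views show all four upright on their discs in the right order, with the bystanders where they were. I'll hand in now.

```bash
python3 -m jog '[[[0,0,0,0,0,0,4.5],[0,0,0,0,0,0,4.5]]]'; python3 -c "from bench import close_job;print(close_job())"
```

```text
time: 23.6
position: [0.5114, -0.3661, 0.1749]
tool_rot: [2.228, 2.214, -0.0]
ft_force: [0.6, -0.8, -0.1]
grip_width: 0.521
the job is handed in; nothing more can be done
None
```

The job is handed in at about 24 s of the 96 s allowed. The vial, small brown (oil), larger brown (stain) and white (alcohol) bottles stand on the board in that order from the red end. I placed them tallest first and backed the arm well clear; no verdict was reported.

- **Placement:** in the last pictures all four stand upright on their discs. The finder puts each within about 8 mm of its place's middle (limit 12 mm). The largest gap is one top-view reading for the alcohol; the scene camera puts it within 1 mm.
- **Bystanders:** the petri dish, stapler and scissors read about 10 mm or less from their first readings, which is roughly the finder's own scatter. Nothing suggested they were touched. The orange and turquoise look-alikes were left alone.
- **Disagreements:**
  - In the last scene picture the finder called the blue end block the vial, with low confidence (0.3). In the last top picture it called the red end block an oil.
  - The final vial position therefore rests on the top camera, plus the two pictures I viewed.

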